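# Put the spice tins back in the drawer in their order

### The arm

A 6-joint arm with a two-finger parallel gripper is mounted at the origin on the work surface. World frame = base frame: x ahead of the robot, y to its left, z up, the work surface at z = 0. Lengths are in mm, angles in rad, forces in N, time in s.
With the tool pointing down it reaches from about 350 to 975 mm from the base axis. Payload 7.1 kg.
Tool frame: the origin (TCP) lies on the centre line of the jaws, within the pads' length; the fingertips stand 8 mm ahead of it and the grasp point (between the pads) lies 11 mm behind it; z points along the fingers, x is the direction in which the jaws open and shut, and the axes are right-handed (so a half turn about z gives the same grasp; the last joint's range is limited). The gripper opens to 88 mm and grips with 3 to 60 N. Pads are 20 mm wide; open, the fingers measure 115 mm over their backs; the gripper's body (75 mm by 178 mm) begins 61 mm behind the grasp point.
Start: joints at [1.178, 0.423, 1.63, -0, 1.089, -0.019], TCP at [228.19, 581.837, 230.675] pointing down, gripper open.
Joint ranges: [-3, 3], [-0.9, 2.11], [0.09, 2.58], [-1.31, 4.45], [0.11, 2.69], [-2.54, 2.54]. Speed limits (rad/s): [2.39, 2.39, 3.01, 3.14, 3.14, 3.14].

### API

Orientations are given as a rotation vector (axis times angle).
In Python, from workcell import ctrl gives the robot as it stands.
- The arm moves only by the shell command python3 -m handwheel 'ROWS'. ROWS is JSON, a list of rows, each a list of 3 entries, a list of its own where there are three numbers: the turn, a rotation vector about the tool's x, y, z in rad, then the shift along the tool's x, y, z in mm, then the opening, from 0 (shut) to 1 (fully open). In form: [[[ax, ay, az], [tx, ty, tz], jaw], ...]. A call has exactly 10 rows; each row shifts and turns the pose as measured when the row begins, along the tool's axes as they then stand; what a row does not reach is not made up. A row lasts 1/12 s, in which the tool goes at most 41.7 mm and 7.16 degrees, less where a joint would pass 70% of its speed; a pose out of reach is approached as far as the arm can. A call with a gripper value outside its range is refused whole. The fingers move at their own pace and stop on an object; the grip force is fixed at half the most. Time passes only in rows, so rows that do not move let the fingers close, or fill a call up. It gives the time, the measured TCP pose, the force and the opening at its end, in the units of the state.
- ctrl.get_obs(): the state, without advancing time (a new reading comes with each control period).
- ctrl.get_image(name): name is "scene" or "top"; returns a dict with "pixels" (480x640x3 uint8, red, green, blue), "camera_matrix" (3x3 intrinsics, pixels), "dist" ([k1, k2, p1, p2, k3] as OpenCV has them; the pictures are not rectified), "rvec" (rotation vector, rad) and "tvec" (3), from world to camera coordinates, as OpenCV has them. Camera axes: x right, y down, z forward; pixel columns grow to the right and rows downward; lengths in mm; the calibration is good to about 2 mm. A picture is of the moment at which its call begins. There is no depth.
- ctrl.close_job(): hands the job in, once; it reports no verdict.
Trained networks look in a picture, given as the dict that the camera call returned (one of the last four; its "shot" number tells which), for a name from the list of things; names that differ only in an ending like _2 or _b are one class to them, and where a whole thing is asked for, a point or a joint stands for the part that bears it (a point fixed in the world has none). Each returns a list of dicts, best first, with "score" (0 to 1); they miss things now and then, are a little off and sometimes report something else, mostly with a low value. They report only what shows in the picture. A call takes as long as a camera call.
- ctrl.look_for(picture, query): "position" ([x, y, z] in mm, in the coordinates of the camera as it stood for that picture, good to about 4 mm: the middle of the surface that is visible of it).
- ctrl.spot_point(picture, query): "position" ([x, y, z] in mm, in the coordinates of the camera as it stood for that picture, good to about 4 mm: a listed point, or the origin of a listed thing).
The state is a dict: "t": time; "qpos": joint angles; "qvel": joint speeds; "joint_torque": joint torques, N m; "ee_pos": TCP position; "orientation": TCP orientation; "ft_force": force on the tool from outside, world axes, zero at the start; "moment": the same for the moment, N m; "width": finger opening in mm.
Only numpy, scipy, OpenCV 4.12 (cv2) and the standard library are available. Lean on these libraries where they do the work, as an engineer would, in place of code of your own. Each camera call takes 0.05 s, during which the arm holds its last target.

### The job

Move the four spice tins from the ribbed drying tray back into the four bays of the rattan-effect drawer, one standing upright in each bay, in the same order as they stand on the tray: the tin nearest the sink into the bay nearest the sink, and so on along the row, because the cook reaches for them by position. Set each tin down rather than dropping it, and do not knock over or push aside the soap pump.

Things in the scene. Friction and masses are not known exactly. Their poses are not given: they have to be found in the camera images.
- tin_red: spice tin with red lid and red band: plain upright cylinder 47 mm in diameter, 92 mm tall, aluminium body, flush lid in the top 23 mm dotted with shaker holes, about 130 g, loose. Origin: centre of its underside, z up. It stands on the ribbed tray at the start.
- tin_yellow: spice tin with yellow lid and yellow band: plain upright cylinder 47 mm in diameter, 92 mm tall, aluminium body, flush lid in the top 23 mm dotted with shaker holes, about 130 g, loose. Origin: centre of its underside, z up. It stands on the ribbed tray at the start.
- tin_green: spice tin with green lid and green band: plain upright cylinder 47 mm in diameter, 92 mm tall, aluminium body, flush lid in the top 23 mm dotted with shaker holes, about 130 g, loose. Origin: centre of its underside, z up. It stands on the ribbed tray at the start.
- tin_blue: spice tin with blue lid and blue band: plain upright cylinder 47 mm in diameter, 92 mm tall, aluminium body, flush lid in the top 23 mm dotted with shaker holes, about 130 g, loose. Origin: centre of its underside, z up. It stands on the ribbed tray at the start.
- section_red: section of the off-white ribbed ceramic tray on which the red tin stands at the start: 86 x 72 mm, fixed. Four alike lie in a row along y, 74 mm apart, in a drawn order. Origin: centre of its underside, 6 mm above the counter; rib tops, where tins stand, 10 mm above it. x across the row, away from the robot; y along the row, away from the sink (sink: robot's right, -y). Tray rim lower than the ribs.
- section_yellow: section of the off-white ribbed ceramic tray on which the yellow tin stands at the start: 86 x 72 mm, fixed. Four alike lie in a row along y, 74 mm apart, in a drawn order. Origin: centre of its underside, 6 mm above the counter; rib tops, where tins stand, 10 mm above it. x across the row, away from the robot; y along the row, away from the sink (sink: robot's right, -y). Tray rim lower than the ribs.
- section_green: section of the off-white ribbed ceramic tray on which the green tin stands at the start: 86 x 72 mm, fixed. Four alike lie in a row along y, 74 mm apart, in a drawn order. Origin: centre of its underside, 6 mm above the counter; rib tops, where tins stand, 10 mm above it. x across the row, away from the robot; y along the row, away from the sink (sink: robot's right, -y). Tray rim lower than the ribs.
- section_blue: section of the off-white ribbed ceramic tray on which the blue tin stands at the start: 86 x 72 mm, fixed. Four alike lie in a row along y, 74 mm apart, in a drawn order. Origin: centre of its underside, 6 mm above the counter; rib tops, where tins stand, 10 mm above it. x across the row, away from the robot; y along the row, away from the sink (sink: robot's right, -y). Tray rim lower than the ribs.
- drawer: brown rattan-effect drawer on the counter, fixed: 126 (x) x 320 (y) x 50 mm high, open on top, walls 6 mm. Three 45 mm high dividers make four bays in a row, each 114 x 74 mm, centres at x = 0, y = -117 (nearest the sink), -39, 39, 117 mm. Origin: centre of its underside; inner floor 5 mm above. x away from the robot. Drawer or tray may be the nearer one.
- soap_pump: chrome soap pump bottle, 66 mm in diameter, 160 mm tall, loose, with a 40 mm spout; stands toward the sink (-y) from the work. Origin: centre of its underside, z up. A dish brush, upturned pan lid and scraper, all below 50 mm, lie beyond it; they are not needed.

How it is judged (in metres and radians):
At the end, for the whole second after the job is handed in: Each tin stands upright (within 0.1 rad) on the floor of the drawer bay that has, counted from the sink, the place the tin had on the tray, which lies opposite that bay (within 18 mm of the bay's middle along the row, 40 mm across); all are released and at rest (((y of section_red in the frame of drawer between -0.3 and -0.073 m and y of tin_red in the frame of drawer between -0.135 and -0.099 m) or (y of section_red in the frame of drawer between -0.073 and 0 m and y of tin_red in the frame of drawer between -0.057 and -0.021 m) or (y of section_red in the frame of drawer between 0 and 0.073 m and y of tin_red in the frame of drawer between 0.021 and 0.057 m) or (y of section_red in the frame of drawer between 0.073 and 0.3 m and y of tin_red in the frame of drawer between 0.099 and 0.135 m)) and x of tin_red in the frame of drawer between -0.04 and 0.04 m and z of tin_red in the frame of drawer between 0.001 and 0.01 m and angle between each of tin_red, tin_yellow, tin_green, tin_blue's own z axis and vertical below 0.1 rad and linear speed of each of tin_red, tin_yellow, tin_green, tin_blue below 0.02 m/s and angular speed of each of tin_red, tin_yellow, tin_green, tin_blue below 0.2 rad/s and ((y of section_yellow in the frame of drawer between -0.3 and -0.073 m and y of tin_yellow in the frame of drawer between -0.135 and -0.099 m) or (y of section_yellow in the frame of drawer between -0.073 and 0 m and y of tin_yellow in the frame of drawer between -0.057 and -0.021 m) or (y of section_yellow in the frame of drawer between 0 and 0.073 m and y of tin_yellow in the frame of drawer between 0.021 and 0.057 m) or (y of section_yellow in the frame of drawer between 0.073 and 0.3 m and y of tin_yellow in the frame of drawer between 0.099 and 0.135 m)) and x of tin_yellow in the frame of drawer between -0.04 and 0.04 m and z of tin_yellow in the frame of drawer between 0.001 and 0.01 m and ((y of section_green in the frame of drawer between -0.3 and -0.073 m and y of tin_green in the frame of drawer between -0.135 and -0.099 m) or (y of section_green in the frame of drawer between -0.073 and 0 m and y of tin_green in the frame of drawer between -0.057 and -0.021 m) or (y of section_green in the frame of drawer between 0 and 0.073 m and y of tin_green in the frame of drawer between 0.021 and 0.057 m) or (y of section_green in the frame of drawer between 0.073 and 0.3 m and y of tin_green in the frame of drawer between 0.099 and 0.135 m)) and x of tin_green in the frame of drawer between -0.04 and 0.04 m and z of tin_green in the frame of drawer between 0.001 and 0.01 m and ((y of section_blue in the frame of drawer between -0.3 and -0.073 m and y of tin_blue in the frame of drawer between -0.135 and -0.099 m) or (y of section_blue in the frame of drawer between -0.073 and 0 m and y of tin_blue in the frame of drawer between -0.057 and -0.021 m) or (y of section_blue in the frame of drawer between 0 and 0.073 m and y of tin_blue in the frame of drawer between 0.021 and 0.057 m) or (y of section_blue in the frame of drawer between 0.073 and 0.3 m and y of tin_blue in the frame of drawer between 0.099 and 0.135 m)) and x of tin_blue in the frame of drawer between -0.04 and 0.04 m and z of tin_blue in the frame of drawer between 0.001 and 0.01 m); the robot touches nothing.
It fails at once if the red tin is dropped (it falls free of the fingers faster than 0.7 m/s, a fall of about 25 mm) (linear speed of tin_red above 0.7 m/s and contact force between the fingers and tin_red below 0.05 N).
It fails at once if the yellow tin is dropped (it falls free of the fingers faster than 0.7 m/s, a fall of about 25 mm) (linear speed of tin_yellow above 0.7 m/s and contact force between the fingers and tin_yellow below 0.05 N).
It fails at once if the green tin is dropped (it falls free of the fingers faster than 0.7 m/s, a fall of about 25 mm) (linear speed of tin_green above 0.7 m/s and contact force between the fingers and tin_green below 0.05 N).
It fails at once if the blue tin is dropped (it falls free of the fingers faster than 0.7 m/s, a fall of about 25 mm) (linear speed of tin_blue above 0.7 m/s and contact force between the fingers and tin_blue below 0.05 N).
It fails at once if the soap pump is pushed more than 30 mm or tipped over (distance of soap_pump from where it was at the start of the episode above 0.03 m or angle between soap_pump's own z axis and vertical above 0.35 rad).
It also fails if it takes over 109 s, if anything falls off the work surface, if the arm or the gripper's body presses on something with over 40 N, if the wrist force passes 120 N, or if a joint passes its speed limit or range.

## Working session

There is one attempt and no reset: what is moved stays moved. The work goes in short steps, Python scripts to look and compute and a shell command to move; the robot and the scene stay as the last step left them, time stands still between calls to the robot, and variables do not carry over. Pictures are saved under pics/ and viewed, and the job is handed in when it is done.

```bash
ls; mkdir -p pics; cat > h.py <<'E'
import numpy as np, cv2
from workcell import ctrl
def w(im,p):
    R=cv2.Rodrigues(np.array(im["rvec"],float))[0]
    return R.T@(np.array(p,float)-np.array(im["tvec"],float).ravel())
def save(im,n): cv2.imwrite(f"pics/{n}.png",im["pixels"][:,:,::-1])
def px(im,P):
    return cv2.projectPoints(np.array(P,float).reshape(-1,1,3),np.array(im["rvec"],float),np.array(im["tvec"],float),np.array(im["camera_matrix"],float),np.array(im["dist"],float))[0].reshape(-1,2)
def ray(im,uv,z):
    K=np.array(im["camera_matrix"],float);d=np.array(im["dist"],float)
    n=cv2.undistortPoints(np.array(uv,float).reshape(-1,1,2),K,d).reshape(-1,2)
    R=cv2.Rodrigues(np.array(im["rvec"],float))[0];t=np.array(im["tvec"],float).ravel()
    c=-R.T@t; D=(R.T@np.c_[n,np.ones(len(n))].T).T
    return c+D*((z-c[2])/D[:,2])[:,None]
E
cat > a.py <<'E'
from h import *
o=ctrl.get_obs()
for k in o: print(k,np.round(o[k],3))
for n in ["top","scene"]:
    im=ctrl.get_image(n); save(im,n+"0")
    for q in ["tin_red","tin_yellow","tin_green","tin_blue","section_red","section_yellow","section_green","section_blue","drawer","soap_pump"]:
        for r in ctrl.spot_point(im,q)[:2]: print(n,q,r["score"],w(im,r["position"]).round(1))
E
python3 a.py
```

```text
pics
t 0.0
qpos [ 1.178  0.424  1.631  0.     1.089 -0.019]
qvel [-0.    -0.001  0.001  0.    -0.001  0.   ]
joint_torque [-2.0000e-03 -5.4462e+01 -2.7368e+01  6.4000e-02  2.3000e-02 -0.0000e+00]
ee_pos [227.995 581.346 229.917]
orientation [ 2.595e+00  1.769e+00 -2.000e-03]
ft_force [0.406 0.16  0.175]
moment [-0.035 -0.039  0.021]
width 87.517
top tin_red 0.58 [450.1 -60.8  11.3]
top tin_red 0.51 [461.1  85.6  17.1]
top tin_yellow 0.72 [453.1  13.8  14.2]
top tin_green 0.9 [ 446.6 -131.9   14.8]
top tin_blue 0.63 [462.8  83.8  17.1]
top section_red 0.62 [447.  -62.4   5. ]
top section_red 0.34 [ 444.8 -136.9   16.1]
top section_yellow 0.85 [447.1  13.7   6.1]
top section_green 0.83 [ 446.9 -136.5    4.2]
top section_green 0.29 [461.9  84.8  15.2]
top section_blue 0.89 [453.1  85.9   3.8]
top drawer 0.75 [652.5 -23.9  -3. ]
top drawer 0.38 [ 446.7 -132.4   15. ]
top soap_pump 0.69 [ 531.8 -355.3   -3.3]
scene tin_red 0.93 [451.5 -65.   13.6]
scene tin_yellow 0.6 [453.3  12.9  14.1]
scene tin_green 0.64 [ 442.5 -132.8   15.5]
scene section_red 0.88 [454.8 -59.9   7.1]
scene section_red 0.21 [ 529.8 -354.6   -2.3]
scene section_yellow 0.57 [448.2  18.4   4.4]
scene section_green 0.89 [ 443.2 -136.2    9.1]
scene section_blue 0.56 [453.8  85.4   6.6]
scene drawer 0.73 [649.6 -26.   -2.2]
scene drawer 0.68 [ 441.  -130.8    5.6]
scene soap_pump 0.61 [ 528.6 -354.4   -2.9]
scene soap_pump 0.36 [453.   12.7  11.8]
```

View pics/top0.png

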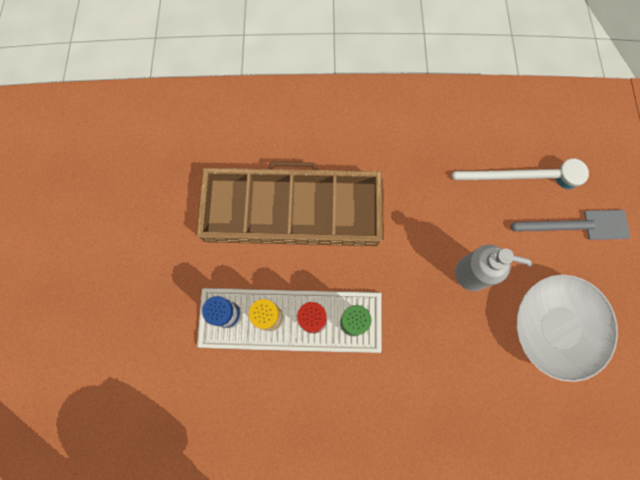

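View pics/scene0.png

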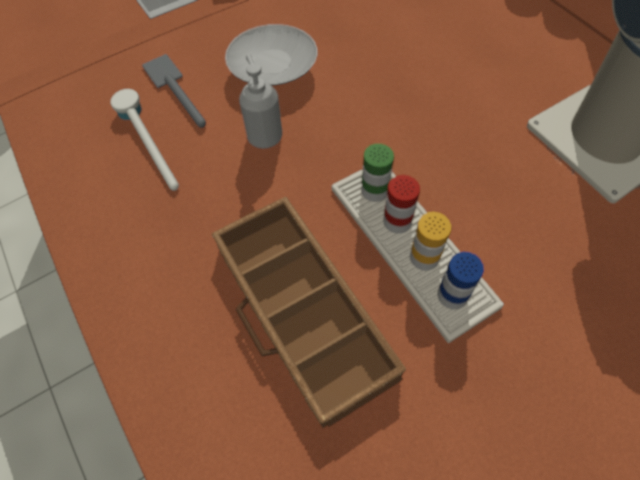

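Top view: tray row from left to right (away from the sink → toward it) is blue (218,311), yellow (264,314), red (312,317), green (356,320). The drawer lies beyond, centred at about (291,206), and the pump is at (485,267). The order from the sink is green, red, yellow, blue. Next I refine the tin centres from the lid masks and check the drawer by overlay.

```bash
cat > b.py <<'E'
from h import *
from scipy.optimize import minimize
T={"green":(446,-133),"red":(451,-62),"yellow":(453,13.5),"blue":(460,85)}
H={"green":(45,85),"red":(0,6),"yellow":(15,32),"blue":(100,130)}
a=np.linspace(0,2*np.pi,60)
def hull(im,x,y):
    P=[[x+23.5*np.cos(t),y+23.5*np.sin(t),z] for z in (85,108) for t in a]
    return cv2.convexHull(px(im,P).astype(np.float32)).reshape(-1,2)
def main(tag,T=T):
    for n in ["top","scene"]:
        im=ctrl.get_image(n); g=im["pixels"].copy(); hsv=cv2.cvtColor(g,cv2.COLOR_RGB2HSV)
        for c,(x,y) in T.items():
            m=cv2.inRange(hsv,(H[c][0],100,40),(H[c][1],255,255))
            if c=="red": m|=cv2.inRange(hsv,(172,100,40),(180,255,255))
            h=hull(im,x,y); roi=np.zeros_like(m); cv2.fillConvexPoly(roi,h.round().astype(int),255); roi=cv2.dilate(roi,np.ones((9,9)))
            m&=roi; m=cv2.morphologyEx(m,cv2.MORPH_CLOSE,np.ones((5,5)))
            k,l,s,ce=cv2.connectedComponentsWithStats(m)
            i=1+np.argmax(s[1:,4])
            ys,xs=np.nonzero(l==i); cen=np.array([xs.mean(),ys.mean()])
            p=np.array([x,y],float)
            for _ in range(10):
                h=hull(im,*p); M=cv2.moments(h); hc=np.array([M["m10"],M["m01"]])/M["m00"]
                p+=(ray(im,[cen],100)-ray(im,[hc],100))[0,:2]
            print(n,c,s[i,4],round(M["m00"]),p.round(1))
            cv2.polylines(g,[hull(im,*p).round().astype(int)],True,(0,255,255),1)
        for yaw in [0]:
            C=np.array([651,-24]);
            for hx,hy,z,col in [(63,160,50,(255,0,255)),(57,154,50,(0,255,0))]:
                P=[[C[0]+sx*hx,C[1]+sy*hy,z] for sx,sy in [(-1,-1),(-1,1),(1,1),(1,-1)]]
                cv2.polylines(g,[px(im,P).round().astype(int)],True,col,1)
        r=g[140:380,160:400] if n=="top" else g[130:430,200:520]
        r=cv2.resize(r,None,fx=2.5 if n=="top" else 1.9,fy=2.5 if n=="top" else 1.9,interpolation=cv2.INTER_CUBIC)
        cv2.imwrite(f"pics/{tag}_{n}.png",r[:,:,::-1])
if __name__=="__main__": main("ov1")
E
python3 b.py
```

```text
top green 667 762 [ 443.7 -134.5]
top red 722 753 [448.8 -66.2]
top yellow 793 780 [453.4   7.7]
top blue 704 809 [459.2  81.3]
scene green 686 879 [ 442.2 -132.8]
scene red 869 961 [447.4 -64.2]
scene yellow 999 1059 [452.   10.9]
scene blue 960 1168 [458.1  84. ]
```

View pics/ov1_top.png

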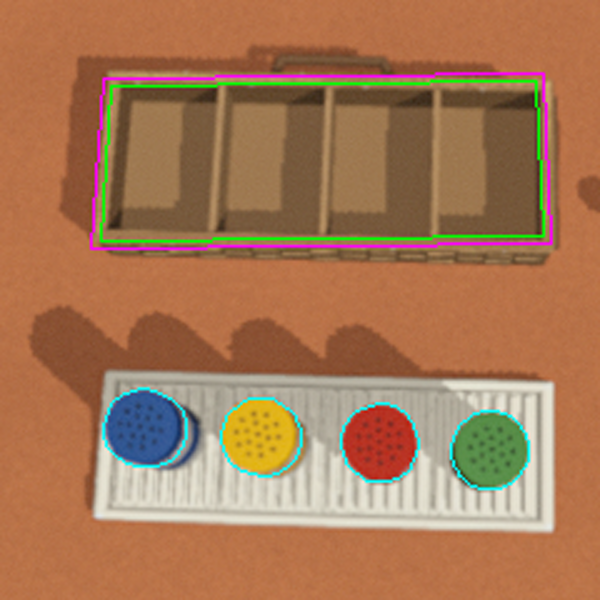

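View pics/ov1_scene.png

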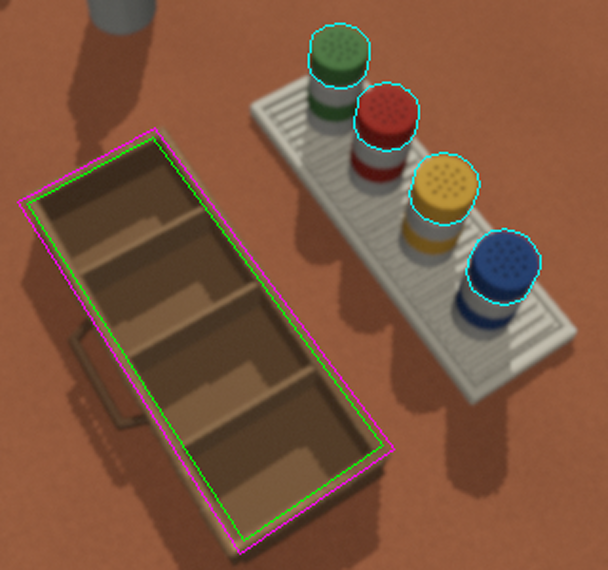

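```bash
cat > c.py <<'E'
from h import *
im=ctrl.get_image("top"); c=np.array([[144,428],[260,436],[380,442],[490,449]])/2.5+[160,140]
print(ray(im,c,108).round(1))
g=cv2.resize(im["pixels"][155:255,190:395],None,fx=3.9,fy=3.9,interpolation=cv2.INTER_CUBIC); cv2.imwrite("pics/d1.png",g[:,:,::-1])
im=ctrl.get_image("scene"); c=np.array([[504,260],[445,181],[387,110],[340,50]])/1.9+[200,130]
print(ray(im,c,108).round(1))
E
python3 c.py
```

```text
[[ 457.9   78.9  108. ]
 [ 452.6    6.7  108. ]
 [ 448.3  -67.1  108. ]
 [ 443.3 -134.5  108. ]]
[[ 460.1   84.   108. ]
 [ 453.3   11.3  108. ]
 [ 449.4  -62.1  108. ]
 [ 444.3 -128.9  108. ]]
```

View pics/d1.png

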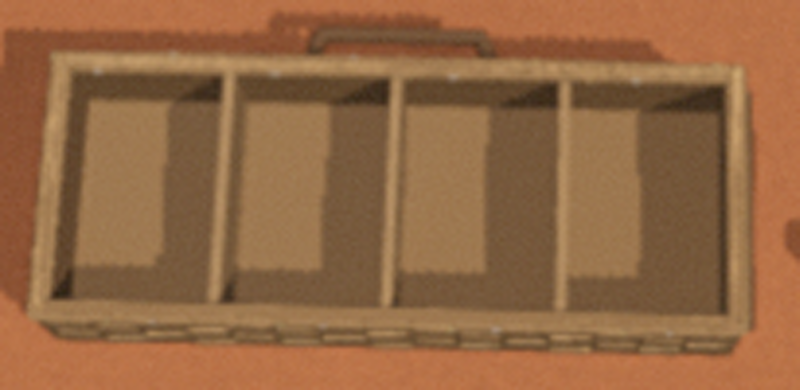

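```bash
cat > d.py <<'E'
from h import *
from scipy.optimize import least_squares
def fit(im,pts,order):
    def f(p):
        c,s=np.cos(p[2]),np.sin(p[2])
        P=[[p[0]+c*a*63-s*b*160,p[1]+s*a*63+c*b*160,50] for a,b in order]
        return (px(im,P)-pts).ravel()
    r=least_squares(f,[651,-24,0]); print(r.x.round(3),r.fun.round(1))
im=ctrl.get_image("top"); pts=np.array([[53,54],[746,66],[748,328],[32,317]])/3.9+[190,155]
fit(im,pts,[(1,1),(1,-1),(-1,-1),(-1,1)])
im=ctrl.get_image("scene")
g=cv2.resize(im["pixels"][190:430,205:415],None,fx=2.5,fy=2.5,interpolation=cv2.INTER_CUBIC); cv2.imwrite("pics/d2.png",g[:,:,::-1])
E
python3 d.py
```

```text
[ 6.51133e+02 -2.85990e+01 -2.90000e-02] [ 0.6  0.1 -0.4 -0.4 -0.   0.3 -0.1 -0. ]
```

View pics/d2.png

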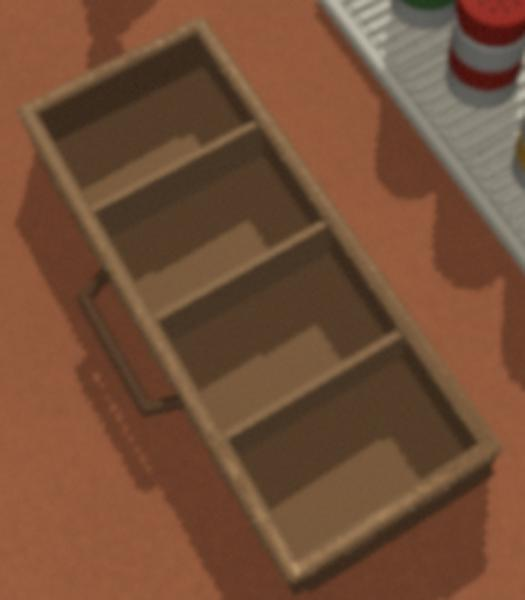

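```bash
python3 -m handwheel '[[[0,0,0.12],[0,0,0],1],[[0,0,0.12],[0,0,0],1],[[0,0,0.12],[0,0,0],1],[[0,0,0.12],[0,0,0],1],[[0,0,0.12],[0,0,0],1],[[0,0,0.12],[0,0,0],1],[[0,0,0.12],[0,0,0],1],[[0,0,0.12],[0,0,0],1],[[0,0,0.12],[0,0,0],1],[[0,0,0.12],[0,0,0],1]]'
```

```text
t: 2.23
ee_pos: [228.1, 581.8, 230.7]
orientation: [3.141, -0.076, -0.0]
ft_force: [-0.6, 1.0, -1.1]
width: 87.8
```

```bash
cat >> d.py <<'E'
pts=np.array([[22,108],[202,22],[498,448],[297,580]])/2.5+[205,190]
fit(im,pts,[(1,-1),(-1,-1),(-1,1),(1,1)])
o=ctrl.get_obs(); print(o["ee_pos"],o["orientation"])
E
python3 d.py
```

```text
[ 6.51133e+02 -2.85990e+01 -2.90000e-02] [ 0.6  0.1 -0.4 -0.4 -0.   0.3 -0.1 -0. ]
[ 6.4986e+02 -2.2662e+01 -3.4000e-02] [-1.1  0.1  0.1 -2.   1.9  0.5 -1.   0.5]
[228.16512194 581.80447268 230.64701294] [ 3.14075693e+00 -6.86485216e-02 -9.56792476e-05]
```

```bash
python3 -m handwheel '[[[0,0,-0.014],[18,35,0],1],[[0,0,0],[18,35,0],1],[[0,0,0],[18,35,0],1],[[0,0,0],[18,35,0],1],[[0,0,0],[18,35,0],1],[[0,0,0],[18,35,0],1],[[0,0,0],[18,35,0],1],[[0,0,0],[18,35,0],1],[[0,0,0],[18,35,0],1],[[0,0,0],[18,35,0],1]]'
cat > g.py <<'E'
import sys
from h import *
def go(T,pr=True):
    o=ctrl.get_obs(); R=cv2.Rodrigues(np.array(o["orientation"]))[0]
    print("ee",np.round(o["ee_pos"],1),"w",round(float(o["width"]),1),"F",np.round(o["ft_force"],1),"tool shift",(R.T@(np.array(T)-o["ee_pos"])).round(1),"phi",round(float(np.arctan2(R[1,0],R[0,0])),4),"tilt",R[:2,2].round(4))
go([float(v) for v in sys.argv[1:4]])
E
python3 g.py 459 82 150
```

```text
t: 3.17
ee_pos: [409.1, 223.9, 230.3]
orientation: [-3.135, -0.051, -0.006]
ft_force: [-0.1, 0.6, 1.1]
width: 88.1
ee [409.1 223.9 230.3] w 88.1 F [-0.1  0.6  1.1] tool shift [ 44.9 144.   79.6] phi 0.0325 tilt [0.0036 0.0064]
```

```bash
python3 -m handwheel '[[[0,0,0.01],[10,30,16],1],[[0,0,0.01],[10,30,16],1],[[0,0,0.01],[10,30,16],1],[[0,0,0.01],[10,30,16],1],[[0,0,0.02],[5,15,16],1],[[0,0,0],[0,0,0],1],[[0,0,0],[0,0,0],1],[[0,0,0],[0,0,0],1],[[0,0,0],[0,0,0],1],[[0,0,0],[0,0,0],1]]'
python3 g.py 459 82 150
```

```text
t: 4.0
ee_pos: [465.1, 80.3, 151.5]
orientation: [-3.132, -0.001, -0.024]
ft_force: [0.4, 0.8, -0.5]
width: 87.7
ee [465.1  80.3 151.5] w 87.7 F [ 0.4  0.8 -0.5] tool shift [-6.2 -1.7  1.4] phi 0.0008 tilt [0.015  0.0098]
```

```bash
cat >> g.py <<'E'
from scipy.spatial.transform import Rotation as Ro
p=-0.03;D=np.array([[np.cos(p),np.sin(p),0],[np.sin(p),-np.cos(p),0],[0,0,-1]])
R=cv2.Rodrigues(np.array(ctrl.get_obs()["orientation"]))[0]
print("turn",Ro.from_matrix(R.T@D).as_rotvec().round(4))
E
cat > v.py <<'E'
import sys
from h import *
o=ctrl.get_obs(); R=cv2.Rodrigues(np.array(o["orientation"]))[0]; tip=R@[0,0,8]+o["ee_pos"]
for n in ["top","scene"]:
    im=ctrl.get_image(n); g=im["pixels"].copy()
    s=4
    r=(140,380,160,400) if n=="top" else (60,430,200,640)
    k=2.4 if n=="top" else 1.6
    q=cv2.resize(g[r[0]:r[1],r[2]:r[3]],None,fx=k,fy=k,interpolation=cv2.INTER_CUBIC)
    u=(px(im,[tip])[0]-[r[2],r[0]])*k
    if len(sys.argv)>2: cv2.drawMarker(q,tuple(u.round().astype(int).tolist()),(255,0,255),0,12,1)
    cv2.imwrite(f"pics/{sys.argv[1]}_{n}.png",q[:,:,::-1]); print(n,q.shape,u.round())
E
python3 g.py 459 82 150; python3 v.py p1 m
```

```text
ee [465.1  80.3 151.5] w 87.7 F [ 0.4  0.8 -0.5] tool shift [-6.2 -1.7  1.4] phi 0.0008 tilt [0.015  0.0098]
turn [-0.01   -0.0149  0.0308]
top (576, 576, 3) [123. 394.]
scene (592, 704, 3) [427. 310.]
```

View pics/p1_top.png

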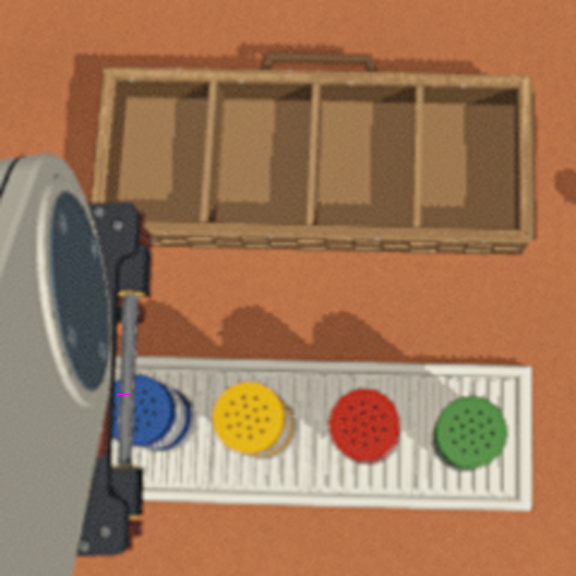

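View pics/p1_scene.png

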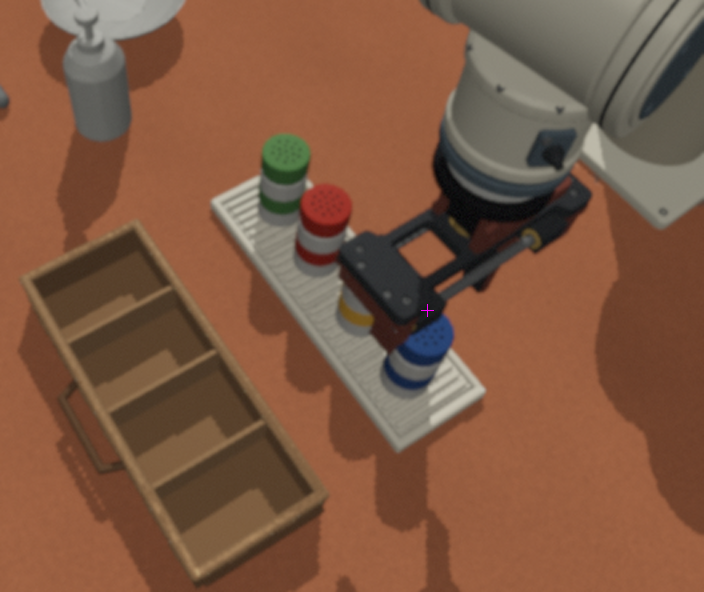

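Both views show the open jaws straddling the blue tin along x; in the top view the tip marker is at (123,394), beside the lid. I correct the tilt and descend.

```bash
python3 -m handwheel '[[[-0.01,-0.015,0.03],[-6,-1.5,1.5],1],[[0,0,0],[0,0,0],1],[[0,0,0],[0,0,15],1],[[0,0,0],[0,0,15],1],[[0,0,0],[0,0,15],1],[[0,0,0],[0,0,10],1],[[0,0,0],[0,0,0],1],[[0,0,0],[0,0,0],1],[[0,0,0],[0,0,0],1],[[0,0,0],[0,0,0],1]]'
python3 g.py 459 82 75
```

```text
t: 4.93
ee_pos: [463.1, 87.0, 98.2]
orientation: [-3.139, 0.022, -0.02]
ft_force: [0.7, -0.1, 0.2]
width: 87.8
ee [463.1  87.   98.2] w 87.8 F [ 0.7 -0.1  0.2] tool shift [-4.4  5.1 23.1] phi -0.0138 tilt [0.0126 0.0029]
turn [-0.0031 -0.0125  0.0162]
```

```bash
python3 -m handwheel '[[[-0.003,-0.0125,0.016],[-4.4,5,0],1],[[0,0,0],[0,0,0],1],[[0,0,0],[0,0,0],1],[[0,0,0],[0,0,0],1],[[0,0,0],[0,0,0],1],[[0,0,0],[0,0,0],1],[[0,0,0],[0,0,0],1],[[0,0,0],[0,0,0],1],[[0,0,0],[0,0,0],1],[[0,0,0],[0,0,0],1]]'
python3 g.py 459 82 75
```

```text
t: 5.77
ee_pos: [459.8, 81.7, 100.5]
orientation: [-3.141, 0.049, -0.005]
ft_force: [-0.3, 0.8, -0.3]
width: 88.0
ee [459.8  81.7 100.5] w 88.0 F [-0.3  0.8 -0.3] tool shift [-0.9 -0.3 25.5] phi -0.0312 tilt [0.0034 0.0006]
turn [-0.0007 -0.0034 -0.0012]
```

```bash
python3 -m handwheel '[[[0,-0.003,0],[-0.5,0,9],1],[[0,0,0],[0,0,9],1],[[0,0,0],[0,0,7],1],[[0,0,0],[0,0,0],1],[[0,0,0],[0,0,0],1],[[0,0,0],[0,0,0],1],[[0,0,0],[0,0,0],1],[[0,0,0],[0,0,0],1],[[0,0,0],[0,0,0],1],[[0,0,0],[0,0,0],1]]'
python3 g.py 459 82 75; python3 v.py p2 m
```

```text
t: 6.6
ee_pos: [458.8, 81.7, 72.0]
orientation: [-3.141, 0.049, 0.002]
ft_force: [0.2, 0.2, -0.4]
width: 87.7
ee [458.8  81.7  72. ] w 87.7 F [ 0.2  0.2 -0.4] tool shift [ 0.2 -0.3 -3. ] phi -0.0311 tilt [-0.0016  0.0005]
turn [-0.0004  0.0016 -0.0011]
top (576, 576, 3) [150. 415.]
scene (592, 704, 3) [413. 351.]
```

View pics/p2_scene.png

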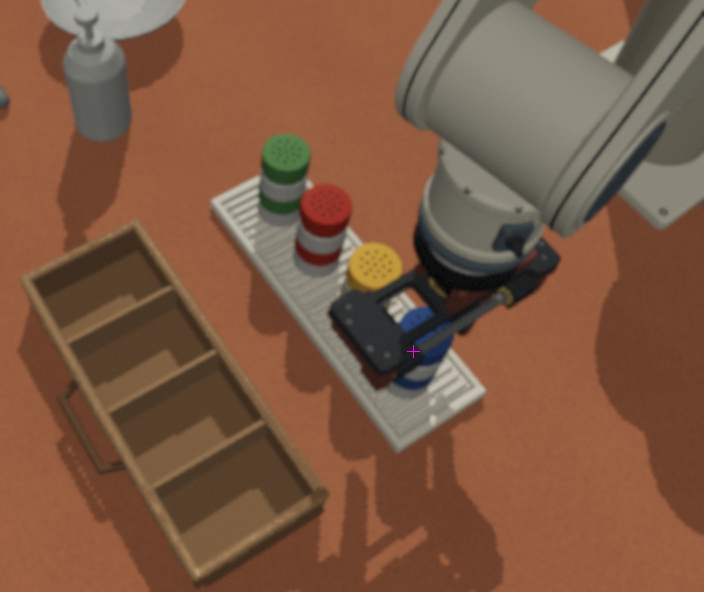

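View pics/p2_top.png

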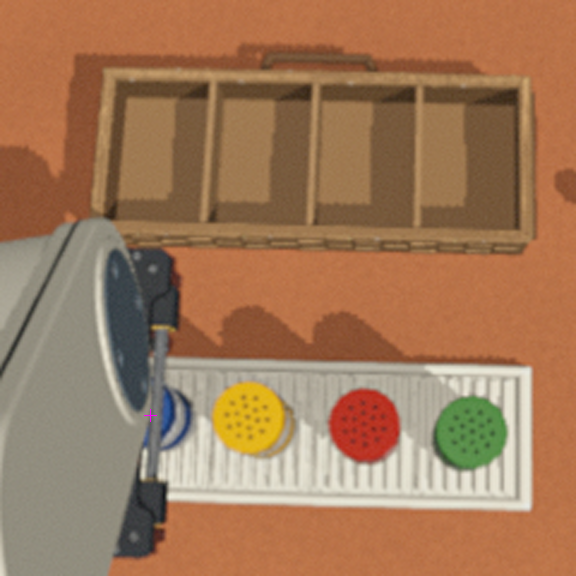

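The jaws straddle the blue tin in both views (scene marker (413,351) sits on the tin's axis). I raise 3 mm and close.

```bash
python3 -m handwheel '[[[0,0,0],[0,0,-3],1],[[0,0,0],[0,0,0],1],[[0,0,0],[0,0,0],0],[[0,0,0],[0,0,0],0],[[0,0,0],[0,0,0],0],[[0,0,0],[0,0,0],0],[[0,0,0],[0,0,0],0],[[0,0,0],[0,0,0],0],[[0,0,0],[0,0,0],0],[[0,0,0],[0,0,0],0]]'
python3 g.py 459 82 75
```

```text
t: 7.53
ee_pos: [459.1, 81.7, 75.8]
orientation: [-3.141, 0.049, 0.001]
ft_force: [0.1, 0.3, 0.2]
width: 46.8
ee [459.1  81.7  75.8] w 46.8 F [0.1 0.3 0.2] tool shift [-0.1 -0.3  0.8] phi -0.0311 tilt [-0.0006  0.0007]
turn [-0.0006  0.0006 -0.0011]
```

```bash
python3 -m handwheel '[[[0,0,0],[0,0,-10],0],[[0,0,0],[0,0,-15],0],[[0,0,0],[0,0,-15],0],[[0,0,0],[0,0,-15],0],[[0,0,0],[0,0,-10],0],[[0,0,0],[0,0,0],0],[[0,0,0],[0,0,0],0],[[0,0,0],[0,0,0],0],[[0,0,0],[0,0,0],0],[[0,0,0],[0,0,0],0]]'
python3 g.py 654 91.5 140
```

```text
t: 8.37
ee_pos: [456.9, 81.3, 144.8]
orientation: [3.141, -0.049, -0.008]
ft_force: [-0.0, -0.2, -0.8]
width: 46.3
ee [456.9  81.3 144.8] w 46.3 F [-0.  -0.2 -0.8] tool shift [196.7 -16.3   3.9] phi -0.0311 tilt [-0.0049 -0.    ]
turn [ 0.0002  0.0049 -0.0011]
```

```bash
python3 -m handwheel '[[[0,0.005,0],[15,-1,0],0],[[0,0,0],[30,-2,0],0],[[0,0,0],[30,-2,0],0],[[0,0,0],[30,-2,0],0],[[0,0,0],[30,-3,0],0],[[0,0,0],[25,-2,0],0],[[0,0,0],[15,-2,0],0],[[0,0,0],[0,0,0],0],[[0,0,0],[0,0,0],0],[[0,0,0],[0,0,0],0]]'
python3 g.py 654 91.5 140
```

```text
t: 9.2
ee_pos: [631.9, 89.1, 133.1]
orientation: [3.138, -0.048, -0.029]
ft_force: [-0.2, 0.6, -0.5]
width: 46.4
ee [631.9  89.1 133.1] w 46.4 F [-0.2  0.6 -0.5] tool shift [21.9 -3.  -7.3] phi -0.0308 tilt [-0.0186 -0.0028]
turn [ 0.0033  0.0185 -0.0008]
```

```bash
python3 -m handwheel '[[[0.003,0.0185,0],[11,-1.5,0],0],[[0,0,0],[11,-1.5,0],0],[[0,0,0],[0,0,0],0],[[0,0,0],[0,0,0],0],[[0,0,0],[0,0,0],0],[[0,0,0],[0,0,0],0],[[0,0,0],[0,0,0],0],[[0,0,0],[0,0,0],0],[[0,0,0],[0,0,0],0],[[0,0,0],[0,0,0],0]]'
python3 g.py 654 91.5 70; python3 v.py p3
```

```text
t: 10.03
ee_pos: [651.4, 91.5, 132.7]
orientation: [3.141, -0.047, -0.003]
ft_force: [0.5, 0.4, -1.5]
width: 46.6
ee [651.4  91.5 132.7] w 46.6 F [ 0.5  0.4 -1.5] tool shift [ 2.7 -0.1 62.7] phi -0.0302 tilt [-0.0021 -0.0005]
turn [ 0.0006  0.0021 -0.0002]
top (576, 576, 3) [127. 118.]
scene (592, 704, 3) [238. 458.]
```

View pics/p3_top.png

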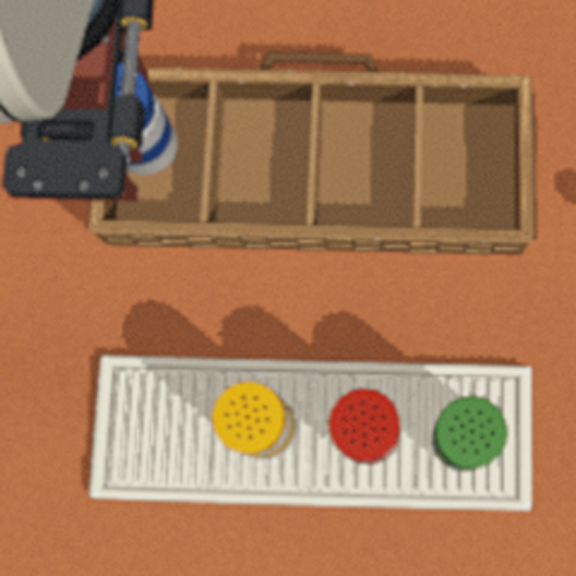

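View pics/p3_scene.png

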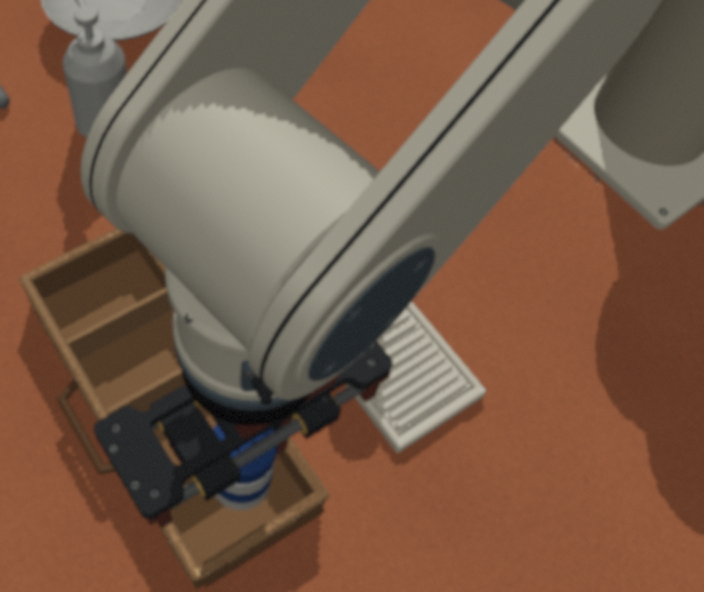

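The blue tin hangs over the bay farthest from the sink; its base shows at about (152,155) in the top view, within the bay's span of 110–208. I descend.

```bash
python3 -m handwheel '[[[0.0006,0.002,0],[2,0,5],0],[[0,0,0],[0,0,12],0],[[0,0,0],[0,0,12],0],[[0,0,0],[0,0,12],0],[[0,0,0],[0,0,8],0],[[0,0,0],[0,0,4],0],[[0,0,0],[0,0,0],0],[[0,0,0],[0,0,0],0],[[0,0,0],[0,0,0],0],[[0,0,0],[0,0,0],0]]'
python3 g.py 654 91.5 65
```

```text
t: 10.97
ee_pos: [652.2, 91.2, 71.3]
orientation: [3.141, -0.047, -0.006]
ft_force: [-0.1, -0.3, -1.3]
width: 46.5
ee [652.2  91.2  71.3] w 46.5 F [-0.1 -0.3 -1.3] tool shift [ 1.8 -0.3  6.3] phi -0.0302 tilt [-0.004  -0.0004]
turn [ 0.0005  0.0039 -0.0002]
```

```bash
python3 -m handwheel '[[[0.0005,0.004,0],[0,0,2],0],[[0,0,0],[0,0,1.5],0],[[0,0,0],[0,0,1.5],0],[[0,0,0],[0,0,0.5],0],[[0,0,0],[0,0,0.5],0],[[0,0,0],[0,0,0],0],[[0,0,0],[0,0,0],0],[[0,0,0],[0,0,0],0],[[0,0,0],[0,0,0],0],[[0,0,0],[0,0,0],0]]'
python3 g.py 654 91.5 65
```

```text
t: 11.8
ee_pos: [653.8, 91.4, 67.1]
orientation: [-3.141, 0.048, -0.007]
ft_force: [0.3, -0.8, -1.1]
width: 46.7
ee [653.8  91.4  67.1] w 46.7 F [ 0.3 -0.8 -1.1] tool shift [ 0.2 -0.1  2.1] phi -0.0303 tilt [0.0047 0.0005]
turn [-0.0007 -0.0047 -0.0003]
```

```bash
python3 -m handwheel '[[[0,-0.004,0],[0,0,1.2],0],[[0,0,0],[0,0,1],0],[[0,0,0],[0,0,1],0],[[0,0,0],[0,0,0],0],[[0,0,0],[0,0,0],0],[[0,0,0],[0,0,0],0],[[0,0,0],[0,0,0],0],[[0,0,0],[0,0,0],0],[[0,0,0],[0,0,0],0],[[0,0,0],[0,0,0],0]]'
python3 g.py 654 91.5 65
```

```text
t: 12.63
ee_pos: [654.2, 91.5, 64.8]
orientation: [-3.14, 0.047, -0.001]
ft_force: [-0.4, 0.2, -0.6]
width: 46.5
ee [654.2  91.5  64.8] w 46.5 F [-0.4  0.2 -0.6] tool shift [-0.2  0.  -0.2] phi -0.0302 tilt [0.0007 0.0008]
turn [-0.0008 -0.0007 -0.0002]
```

```bash
python3 -m handwheel '[[[0,0,0],[0,0,0.6],0],[[0,0,0],[0,0,0],0],[[0,0,0],[0,0,0],0.6],[[0,0,0],[0,0,0],0.7],[[0,0,0],[0,0,0],1],[[0,0,0],[0,0,0],1],[[0,0,0],[0,0,0],1],[[0,0,0],[0,0,0],1],[[0,0,0],[0,0,0],1],[[0,0,0],[0,0,0],1]]'
python3 g.py 453 9.5 150
```

```text
t: 13.47
ee_pos: [654.6, 91.6, 64.7]
orientation: [-3.14, 0.047, -0.002]
ft_force: [0.1, 1.5, 0.2]
width: 87.3
ee [654.6  91.6  64.7] w 87.3 F [0.1 1.5 0.2] tool shift [-198.9   88.1  -85.7] phi -0.0302 tilt [0.0016 0.0009]
turn [-0.0009 -0.0016 -0.0002]
```

```bash
python3 -m handwheel '[[[0,0,0],[0,0,-12],1],[[0,0,0],[0,0,-20],1],[[0,0,0],[0,0,-25],1],[[0,0,0],[0,0,-25],1],[[0,0,0],[-10,4,-10],1],[[0,0,0],[-30,13,0],1],[[0,0,0],[-30,13,0],1],[[0,0,0],[-30,13,0],1],[[0,0,0],[-30,13,0],1],[[0,0,0],[-30,13,0],1]]'
python3 g.py 453 9.5 150
```

```text
t: 14.3
ee_pos: [494.4, 27.5, 168.2]
orientation: [-3.139, 0.043, -0.023]
ft_force: [-0.5, -0.8, 0.6]
width: 87.7
ee [494.4  27.5 168.2] w 87.7 F [-0.5 -0.8  0.6] tool shift [-41.2  19.2  17.5] phi -0.0274 tilt [0.0148 0.002 ]
turn [-0.0024 -0.0147  0.0026]
```

```bash
python3 v.py p4
```

```text
top (576, 576, 3) [205. 342.]
scene (592, 704, 3) [359. 269.]
```

View pics/p4_top.png

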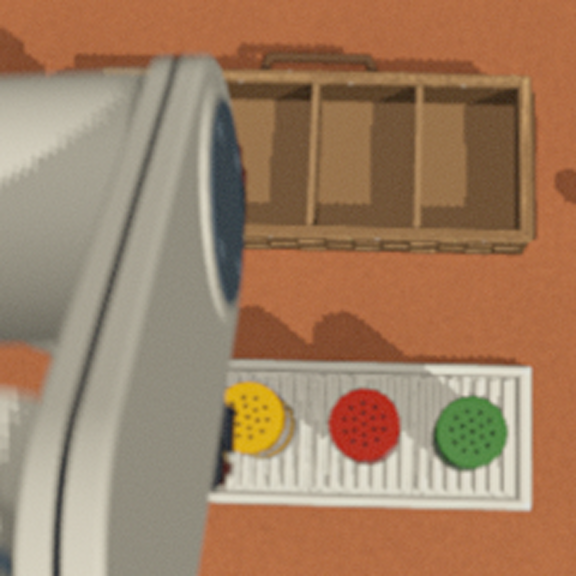

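The arm hides the blue tin in this view, so I will check it later. Next is the yellow tin.

```bash
python3 -m handwheel '[[[-0.002,-0.015,0.002],[-20,10,10],1],[[0,0,0],[-20,9,10],1],[[0,0,0],[0,0,0],1],[[0,0,0],[0,0,0],1],[[0,0,0],[0,0,0],1],[[0,0,0],[0,0,0],1],[[0,0,0],[0,0,0],1],[[0,0,0],[0,0,0],1],[[0,0,0],[0,0,0],1],[[0,0,0],[0,0,0],1]]'
python3 g.py 453 9.5 75
```

```text
t: 15.23
ee_pos: [460.3, 10.1, 153.9]
orientation: [-3.14, 0.048, -0.018]
ft_force: [-0.2, 0.0, 0.5]
width: 88.3
ee [460.3  10.1 153.9] w 88.3 F [-0.2  0.   0.5] tool shift [-8.1  0.9 78.9] phi -0.0308 tilt [0.0112 0.0007]
turn [-0.0011 -0.0112 -0.0008]
```

```bash
python3 -m handwheel '[[[-0.001,-0.011,-0.001],[-8,1,8],1],[[0,0,0],[0,0,0],1],[[0,0,0],[0,0,8],1],[[0,0,0],[0,0,0],1],[[0,0,0],[0,0,0],1],[[0,0,0],[0,0,0],1],[[0,0,0],[0,0,0],1],[[0,0,0],[0,0,0],1],[[0,0,0],[0,0,0],1],[[0,0,0],[0,0,0],1]]'
python3 g.py 453 9.5 75; python3 v.py p5 m
```

```text
t: 16.07
ee_pos: [451.2, 9.4, 135.6]
orientation: [3.141, -0.046, -0.004]
ft_force: [-0.7, 0.6, -0.6]
width: 88.2
ee [451.2   9.4 135.6] w 88.2 F [-0.7  0.6 -0.6] tool shift [ 1.9 -0.2 60.6] phi -0.0296 tilt [-0.0022  0.    ]
turn [0.     0.0022 0.0004]
top (576, 576, 3) [241. 419.]
scene (592, 704, 3) [379. 249.]
```

View pics/p5_scene.png

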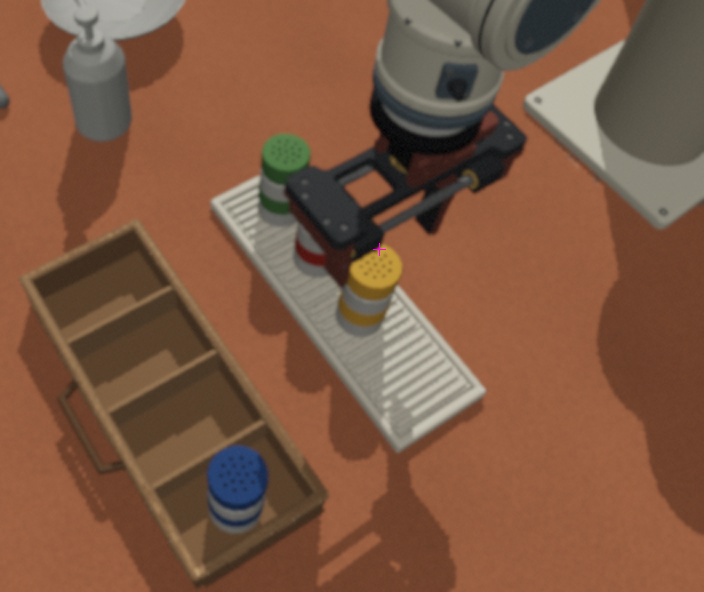

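View pics/p5_top.png

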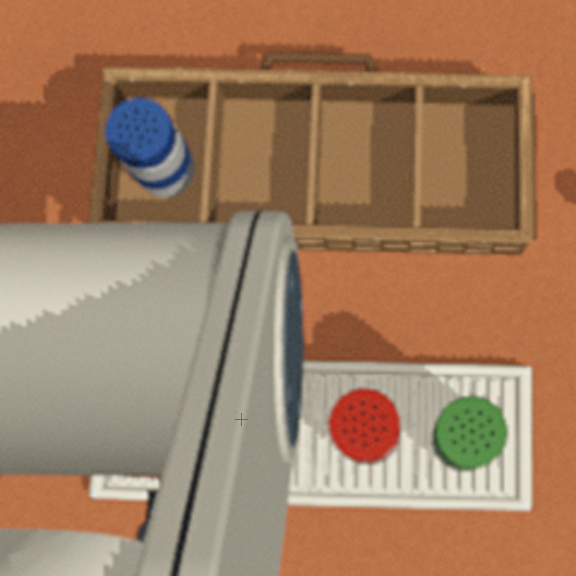

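Blue stands upright in the bay farthest from the sink (scene view, lid at (238,475)). I measure its position relative to the drawer with the same cameras.

```bash
cat > e.py <<'E'
from h import *
im=ctrl.get_image("top"); print(ray(im,np.array([[140,131]])/2.4+[160,140],97).round(1), "drawer 651.1 -28.6")
im=ctrl.get_image("scene"); print(ray(im,np.array([[238,475]])/1.6+[200,60],97).round(1), "drawer 649.9,-22.7")
E
python3 e.py
```

```text
[[652.1  89.1  97. ]] drawer 651.1 -28.6
[[653.4  95.   97. ]] drawer 649.9,-22.7
```

```bash
python3 -m handwheel '[[[0,0.002,0],[1.5,0,10],1],[[0,0,0],[0,0,15],1],[[0,0,0],[0,0,15],1],[[0,0,0],[0,0,11],1],[[0,0,0],[0,0,6],1],[[0,0,0],[0,0,0],1],[[0,0,0],[0,0,0],1],[[0,0,0],[0,0,0],1],[[0,0,0],[0,0,0],1],[[0,0,0],[0,0,0],1]]'
python3 g.py 453 9.5 75; python3 v.py p6 m
```

```text
t: 17.1
ee_pos: [455.3, 9.3, 78.9]
orientation: [-3.141, 0.046, -0.009]
ft_force: [0.3, -0.2, -0.0]
width: 87.8
ee [455.3   9.3  78.9] w 87.8 F [ 0.3 -0.2 -0. ] tool shift [-2.3 -0.1  3.9] phi -0.0295 tilt [ 0.0056 -0.0001]
turn [-0.0001 -0.0056  0.0005]
top (576, 576, 3) [253. 418.]
scene (592, 704, 3) [365. 286.]
```

View pics/p6_scene.png

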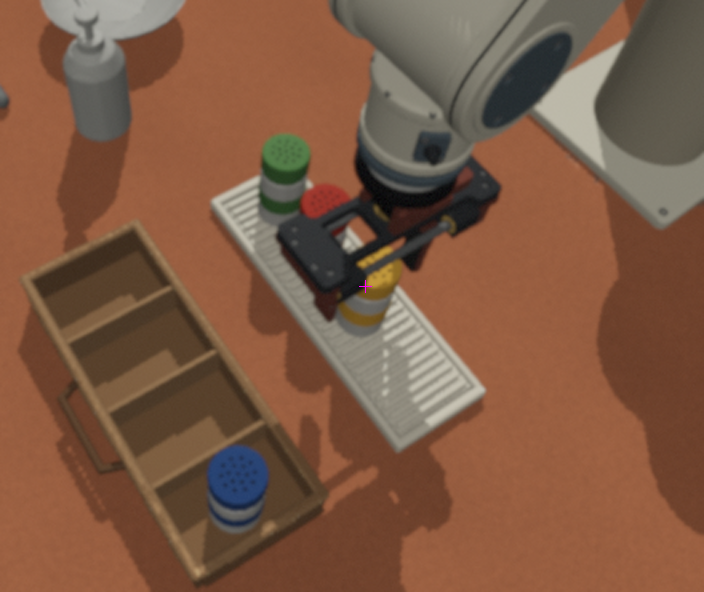

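Both cameras put blue at +117.7 mm in the drawer frame, against 117 intended. I grasp yellow.

```bash
python3 -m handwheel '[[[0,-0.0055,0],[-2,0,3],1],[[0,0,0],[0,0,0],1],[[0,0,0],[0,0,0],1],[[0,0,0],[0,0,0],0],[[0,0,0],[0,0,0],0],[[0,0,0],[0,0,0],0],[[0,0,0],[0,0,0],0],[[0,0,0],[0,0,0],0],[[0,0,0],[0,0,0],0],[[0,0,0],[0,0,0],0]]'
python3 g.py 453 9.5 75
```

```text
t: 18.03
ee_pos: [453.6, 9.4, 76.3]
orientation: [-3.141, 0.046, -0.001]
ft_force: [0.4, -0.0, 0.2]
width: 46.4
ee [453.6   9.4  76.3] w 46.4 F [ 0.4 -0.   0.2] tool shift [-0.6 -0.1  1.3] phi -0.0295 tilt [0.0009 0.0001]
turn [-0.0001 -0.0009  0.0005]
```

```bash
python3 -m handwheel '[[[0,0,0],[0,0,-10],0],[[0,0,0],[0,0,-15],0],[[0,0,0],[0,0,-20],0],[[0,0,0],[0,0,-20],0],[[0,0,0],[0,0,-10],0],[[0,0.005,0],[15,0,0],0],[[0,0.003,0],[30,-2,0],0],[[0,0.003,0],[30,-2,0],0],[[0,0.003,0],[30,-2,0],0],[[0,0.003,0],[25,-2,0],0]]'
python3 g.py 651.7 13.5 130
```

```text
t: 18.87
ee_pos: [579.9, 13.6, 160.2]
orientation: [3.141, -0.047, 0.016]
ft_force: [0.8, 1.4, -1.0]
width: 46.6
ee [579.9  13.6 160.2] w 46.6 F [ 0.8  1.4 -1. ] tool shift [71.4 -2.  30.9] phi -0.0296 tilt [ 0.0102 -0.0004]
turn [ 0.0001 -0.0102  0.0004]
```

```bash
python3 -m handwheel '[[[0,-0.006,0],[22,0,5],0],[[0,0,0],[22,-1,5],0],[[0,0,0],[18,-1,5],0],[[0,0,0],[4,0,5],0],[[0,0,0],[0,0,0],0],[[0,0,0],[0,0,0],0],[[0,0,0],[0,0,0],0],[[0,0,0],[0,0,0],0],[[0,0,0],[0,0,0],0],[[0,0,0],[0,0,0],0]]'
python3 g.py 651.7 13.5 65
```

```text
t: 19.7
ee_pos: [648.7, 13.9, 144.1]
orientation: [3.141, -0.046, 0.006]
ft_force: [1.1, 0.3, -1.8]
width: 46.7
ee [648.7  13.9 144.1] w 46.7 F [ 1.1  0.3 -1.8] tool shift [ 2.7  0.3 79.1] phi -0.0294 tilt [ 0.0041 -0.0002]
turn [ 0.0001 -0.0041  0.0006]
```

```bash
python3 -m handwheel '[[[0,-0.004,0],[2,0.3,8],0],[[0,0,0],[0,0,15],0],[[0,0,0],[0,0,15],0],[[0,0,0],[0,0,15],0],[[0,0,0],[0,0,10],0],[[0,0,0],[0,0,5],0],[[0,0,0],[0,0,2],0],[[0,0,0],[0,0,0],0],[[0,0,0],[0,0,0],0],[[0,0,0],[0,0,0],0]]'
python3 g.py 651.7 13.5 65
```

```text
t: 20.53
ee_pos: [651.7, 13.3, 71.8]
orientation: [3.141, -0.046, 0.004]
ft_force: [0.3, -0.8, -1.2]
width: 46.9
ee [651.7  13.3  71.8] w 46.9 F [ 0.3 -0.8 -1.2] tool shift [ 0.  -0.2  6.8] phi -0.0294 tilt [ 0.0027 -0.0001]
turn [ 0.     -0.0027  0.0006]
```

```bash
python3 -m handwheel '[[[0,-0.003,0],[0,0,2],0],[[0,0,0],[0,0,1.5],0],[[0,0,0],[0,0,1],0],[[0,0,0],[0,0,1],0],[[0,0,0],[0,0,0.7],0],[[0,0,0],[0,0,0],0],[[0,0,0],[0,0,0],0],[[0,0,0],[0,0,0],0],[[0,0,0],[0,0,0],0],[[0,0,0],[0,0,0],0]]'
python3 g.py 651.7 13.5 65.3
```

```text
t: 21.37
ee_pos: [653.4, 13.4, 67.7]
orientation: [-3.141, 0.046, -0.006]
ft_force: [0.7, 0.2, -1.4]
width: 46.6
ee [653.4  13.4  67.7] w 46.6 F [ 0.7  0.2 -1.4] tool shift [-1.7 -0.1  2.4] phi -0.0294 tilt [0.0037 0.    ]
turn [-0.0001 -0.0037  0.0006]
```

```bash
python3 -m handwheel '[[[0,-0.0037,0],[0,0,1.2],0],[[0,0,0],[0,0,1],0],[[0,0,0],[0,0,1],0],[[0,0,0],[0,0,0],0],[[0,0,0],[0,0,0],0],[[0,0,0],[0,0,0],0],[[0,0,0],[0,0,0],0],[[0,0,0],[0,0,0],0],[[0,0,0],[0,0,0],0],[[0,0,0],[0,0,0],0]]'
python3 g.py 651.7 13.5 65.3
```

```text
t: 22.2
ee_pos: [653.8, 13.4, 65.3]
orientation: [-3.141, 0.046, -0.0]
ft_force: [0.1, -1.0, -0.1]
width: 46.8
ee [653.8  13.4  65.3] w 46.8 F [ 0.1 -1.  -0.1] tool shift [-2.1 -0.1 -0. ] phi -0.0294 tilt [0.0001 0.0001]
turn [-0.0001 -0.0001  0.0006]
```

Seated: the measured force went from −1.4 to about 0 N. I release and lift.

```bash
python3 -m handwheel '[[[0,0,0],[0,0,0],0.6],[[0,0,0],[0,0,0],0.7],[[0,0,0],[0,0,0],1],[[0,0,0],[0,0,0],1],[[0,0,0],[0,0,0],1],[[0,0,0],[0,0,-10],1],[[0,0,0],[0,0,-18],1],[[0,0,0],[0,0,-25],1],[[0,0,0],[0,0,-20],1],[[0,0,0],[0,0,-10],1]]'
python3 g.py 449 -64 150
```

```text
t: 23.03
ee_pos: [651.9, 13.3, 150.2]
orientation: [-3.141, 0.046, 0.009]
ft_force: [1.4, -0.9, 0.4]
width: 88.3
ee [651.9  13.3 150.2] w 88.3 F [ 1.4 -0.9  0.4] tool shift [-200.5   83.3    1.4] phi -0.0294 tilt [-0.0058  0.0001]
turn [0.     0.0058 0.0006]
```

```bash
python3 -m handwheel '[[[0,0,0],[-10,4,0],1],[[0,0,0],[-30,13,0],1],[[0,0,0],[-30,13,0],1],[[0,0,0],[-30,13,0],1],[[0,0,0],[-35,14,0],1],[[0,0,0],[-35,14,0],1],[[0,0,0],[-18,8,0],1],[[0,0,0],[-8,3,0],1],[[0,0,0],[0,0,0],1],[[0,0,0],[0,0,0],1]]'
python3 g.py 449 -64 75
```

```text
t: 23.87
ee_pos: [436.6, -65.0, 148.9]
orientation: [-3.14, 0.044, 0.008]
ft_force: [0.5, -0.4, -0.3]
width: 87.6
ee [436.6 -65.  148.9] w 87.6 F [ 0.5 -0.4 -0.3] tool shift [12.8 -1.2 73.9] phi -0.0283 tilt [-0.0053  0.0014]
turn [-0.0013  0.0053  0.0017]
```

```bash
python3 -m handwheel '[[[-0.001,0.005,0.001],[12,-1,6],1],[[0,0,0],[0,0,6],1],[[0,0,0],[0,0,0],1],[[0,0,0],[0,0,0],1],[[0,0,0],[0,0,0],1],[[0,0,0],[0,0,0],1],[[0,0,0],[0,0,0],1],[[0,0,0],[0,0,0],1],[[0,0,0],[0,0,0],1],[[0,0,0],[0,0,0],1]]'
python3 g.py 449 -64 75; python3 v.py p7 m
```

```text
t: 24.7
ee_pos: [453.6, -63.1, 134.4]
orientation: [-3.141, 0.042, -0.002]
ft_force: [-0.1, 0.0, -0.5]
width: 87.8
ee [453.6 -63.1 134.4] w 87.8 F [-0.1  0.  -0.5] tool shift [-4.6  1.1 59.4] phi -0.0266 tilt [0.0014 0.0001]
turn [-0.0002 -0.0014  0.0034]
top (576, 576, 3) [357. 414.]
scene (592, 704, 3) [324. 194.]
```

View pics/p7_scene.png

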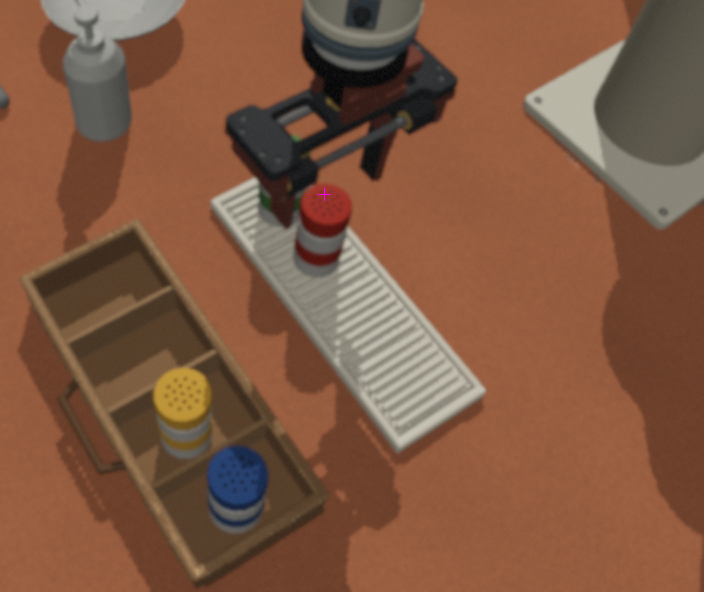

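View pics/p7_top.png

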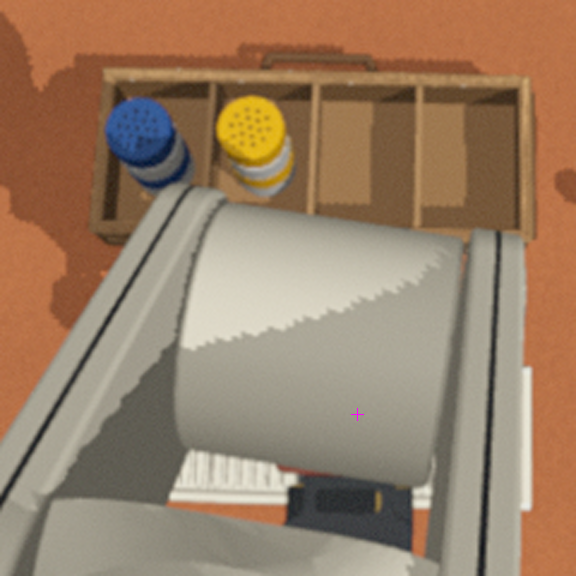

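Yellow (scene lid (183,397)) and blue (238,475) stand upright in their bays. The open jaws are over red, with the tip marker at (324,194) in line with the tin. I descend.

```bash
python3 -m handwheel '[[[0,-0.001,0.003],[-4.5,1,10],1],[[0,0,0],[0,0,14],1],[[0,0,0],[0,0,14],1],[[0,0,0],[0,0,11],1],[[0,0,0],[0,0,6],1],[[0,0,0],[0,0,1],1],[[0,0,0],[0,0,0],1],[[0,0,0],[0,0,0],1],[[0,0,0],[0,0,0],1],[[0,0,0],[0,0,0],1]]'
python3 g.py 449 -64 76
```

```text
t: 25.63
ee_pos: [451.2, -64.6, 79.1]
orientation: [3.14, -0.048, 0.01]
ft_force: [0.6, 0.3, 0.2]
width: 87.8
ee [451.2 -64.6  79.1] w 87.8 F [0.6 0.3 0.2] tool shift [-2.2 -0.5  3.1] phi -0.0303 tilt [ 0.0064 -0.0009]
turn [ 0.0007 -0.0065 -0.0003]
```

```bash
python3 -m handwheel '[[[0.0007,-0.006,0],[-2,-0.5,2.5],1],[[0,0,0],[0,0,0],1],[[0,0,0],[0,0,0],1],[[0,0,0],[0,0,0],0],[[0,0,0],[0,0,0],0],[[0,0,0],[0,0,0],0],[[0,0,0],[0,0,0],0],[[0,0,0],[0,0,0],0],[[0,0,0],[0,0,0],0],[[0,0,0],[0,0,0],0]]'
python3 g.py 649.3 -64.5 150
```

```text
t: 26.47
ee_pos: [449.8, -64.1, 77.6]
orientation: [3.141, -0.047, 0.004]
ft_force: [0.2, 0.2, -0.2]
width: 46.5
ee [449.8 -64.1  77.6] w 46.5 F [ 0.2  0.2 -0.2] tool shift [199.6  -5.6 -71.9] phi -0.0302 tilt [ 0.0022 -0.0003]
turn [ 0.0002 -0.0022 -0.0002]
```

Placing height is 77.6 − 11 = 66.6 mm.

```bash
python3 -m handwheel '[[[0,0,0],[0,0,-10],0],[[0,0,0],[0,0,-15],0],[[0,0,0],[0,0,-20],0],[[0,0,0],[0,0,-20],0],[[0,0,0],[0,0,-8],0],[[0,0.003,0],[15,0,0],0],[[0,0.003,0],[30,-1,0],0],[[0,0.002,0],[30,-1,0],0],[[0,0.002,0],[30,-1,0],0],[[0,0.002,0],[25,-1,0],0]]'
python3 g.py 649.3 -64.5 130
```

```text
t: 27.3
ee_pos: [576.1, -63.3, 156.4]
orientation: [-3.141, 0.049, -0.01]
ft_force: [-0.2, -0.6, -1.6]
width: 46.9
ee [576.1 -63.3 156.4] w 46.9 F [-0.2 -0.6 -1.6] tool shift [73.  -1.1 26.9] phi -0.0314 tilt [0.0064 0.0006]
turn [-0.0008 -0.0064 -0.0014]
```

```bash
python3 -m handwheel '[[[0,-0.003,0],[22,0,3],0],[[0,0,0],[22,0,3],0],[[0,0,0],[20,0,3],0],[[0,0,0],[4,0,3],0],[[0,0,0],[0,0,0],0],[[0,0,0],[0,0,0],0],[[0,0,0],[0,0,0],0],[[0,0,0],[0,0,0],0],[[0,0,0],[0,0,0],0],[[0,0,0],[0,0,0],0]]'
python3 g.py 649.3 -64.5 66.6
```

```text
t: 28.13
ee_pos: [646.2, -64.9, 143.3]
orientation: [-3.14, 0.048, -0.001]
ft_force: [-0.1, 0.2, -0.9]
width: 46.6
ee [646.2 -64.9 143.3] w 46.6 F [-0.1  0.2 -0.9] tool shift [ 3.  -0.5 76.7] phi -0.0309 tilt [0.0004 0.001 ]
turn [-0.001  -0.0003 -0.0009]
```

```bash
python3 -m handwheel '[[[-0.001,0,-0.001],[2,-0.5,8],0],[[0,0,0],[0,0,15],0],[[0,0,0],[0,0,15],0],[[0,0,0],[0,0,15],0],[[0,0,0],[0,0,9],0],[[0,0,0],[0,0,4],0],[[0,0,0],[0,0,2],0],[[0,0,0],[0,0,0],0],[[0,0,0],[0,0,0],0],[[0,0,0],[0,0,0],0]]'
python3 g.py 649.3 -64.5 66.6
```

```text
t: 28.97
ee_pos: [649.1, -64.6, 73.4]
orientation: [3.141, -0.047, 0.007]
ft_force: [-0.1, 0.6, -2.1]
width: 46.9
ee [649.1 -64.6  73.4] w 46.9 F [-0.1  0.6 -2.1] tool shift [ 0.2 -0.1  6.8] phi -0.0299 tilt [ 0.0044 -0.0007]
turn [ 0.0006 -0.0044  0.0001]
```

```bash
python3 -m handwheel '[[[0,-0.004,0],[0,0,2],0],[[0,0,0],[0,0,1.5],0],[[0,0,0],[0,0,1],0],[[0,0,0],[0,0,1],0],[[0,0,0],[0,0,0.7],0],[[0,0,0],[0,0,0],0],[[0,0,0],[0,0,0],0],[[0,0,0],[0,0,0],0],[[0,0,0],[0,0,0],0],[[0,0,0],[0,0,0],0]]'
python3 g.py 649.3 -64.5 66.6
```

```text
t: 29.8
ee_pos: [650.7, -64.8, 69.1]
orientation: [3.14, -0.047, 0.007]
ft_force: [0.3, 0.3, -0.7]
width: 46.4
ee [650.7 -64.8  69.1] w 46.4 F [ 0.3  0.3 -0.7] tool shift [-1.4 -0.3  2.5] phi -0.0299 tilt [ 0.0041 -0.0011]
turn [ 0.001  -0.0042  0.0001]
```

```bash
python3 -m handwheel '[[[0.001,-0.004,0],[0,0,1.2],0],[[0,0,0],[0,0,1],0],[[0,0,0],[0,0,1],0],[[0,0,0],[0,0,0],0],[[0,0,0],[0,0,0],0],[[0,0,0],[0,0,0],0],[[0,0,0],[0,0,0],0],[[0,0,0],[0,0,0],0],[[0,0,0],[0,0,0],0],[[0,0,0],[0,0,0],0]]'
python3 g.py 649.3 -64.5 66.6
```

```text
t: 30.63
ee_pos: [651.2, -64.9, 66.7]
orientation: [-3.141, 0.047, -0.001]
ft_force: [-0.9, -0.7, -0.1]
width: 46.6
ee [651.2 -64.9  66.7] w 46.6 F [-0.9 -0.7 -0.1] tool shift [-1.9 -0.4  0.1] phi -0.0299 tilt [0.0005 0.    ]
turn [-0.     -0.0005  0.0001]
```

```bash
python3 -m handwheel '[[[0,0,0],[0,0,0],0.6],[[0,0,0],[0,0,0],0.7],[[0,0,0],[0,0,0],1],[[0,0,0],[0,0,0],1],[[0,0,0],[0,0,0],1],[[0,0,0],[0,0,-10],1],[[0,0,0],[0,0,-18],1],[[0,0,0],[0,0,-25],1],[[0,0,0],[0,0,-20],1],[[0,0,0],[0,0,-10],1]]'
python3 g.py 443.5 -132 150
```

```text
t: 31.47
ee_pos: [649.4, -64.7, 151.8]
orientation: [-3.141, 0.047, 0.008]
ft_force: [0.6, -0.2, -0.6]
width: 87.8
ee [649.4 -64.7 151.8] w 87.8 F [ 0.6 -0.2 -0.6] tool shift [-203.8   73.4    2.8] phi -0.0299 tilt [-0.0051  0.0007]
turn [-0.0006  0.0051  0.0001]
```

```bash
python3 -m handwheel '[[[0,0,0],[-10,4,0],1],[[0,0,0],[-30,12,0],1],[[0,0,0],[-30,12,0],1],[[0,0,0],[-30,12,0],1],[[0,0,0],[-34,13,0],1],[[0,0,0],[-30,11,0],1],[[0,0,0],[-16,7,0],1],[[0,0,0],[-8,3,0],1],[[0,0,0],[0,0,0],1],[[0,0,0],[0,0,0],1]]'
python3 g.py 443.5 -132 75
```

```text
t: 32.3
ee_pos: [445.3, -134.4, 151.1]
orientation: [-3.14, 0.045, 0.004]
ft_force: [-0.4, 0.0, -0.4]
width: 88.0
ee [ 445.3 -134.4  151.1] w 88.0 F [-0.4  0.  -0.4] tool shift [-1.6 -2.2 76.1] phi -0.0287 tilt [-0.0027  0.0016]
turn [-0.0015  0.0028  0.0013]
```

```bash
python3 -m handwheel '[[[-0.0015,0.003,0.001],[-2,-2,7],1],[[0,0,0],[0,0,7],1],[[0,0,0],[0,0,0],1],[[0,0,0],[0,0,0],1],[[0,0,0],[0,0,0],1],[[0,0,0],[0,0,0],1],[[0,0,0],[0,0,0],1],[[0,0,0],[0,0,0],1],[[0,0,0],[0,0,0],1],[[0,0,0],[0,0,0],1]]'
python3 g.py 443.5 -132 75; python3 v.py p8 m
```

```text
t: 33.13
ee_pos: [448.4, -131.0, 134.9]
orientation: [3.141, -0.041, 0.005]
ft_force: [-1.2, 1.2, 0.1]
width: 87.7
ee [ 448.4 -131.   134.9] w 87.7 F [-1.2  1.2  0.1] tool shift [-5.1  1.1 59.8] phi -0.026 tilt [ 0.0031 -0.0006]
turn [ 0.0005 -0.0031  0.004 ]
top (576, 576, 3) [467. 421.]
scene (592, 704, 3) [283. 141.]
```

View pics/p8_scene.png

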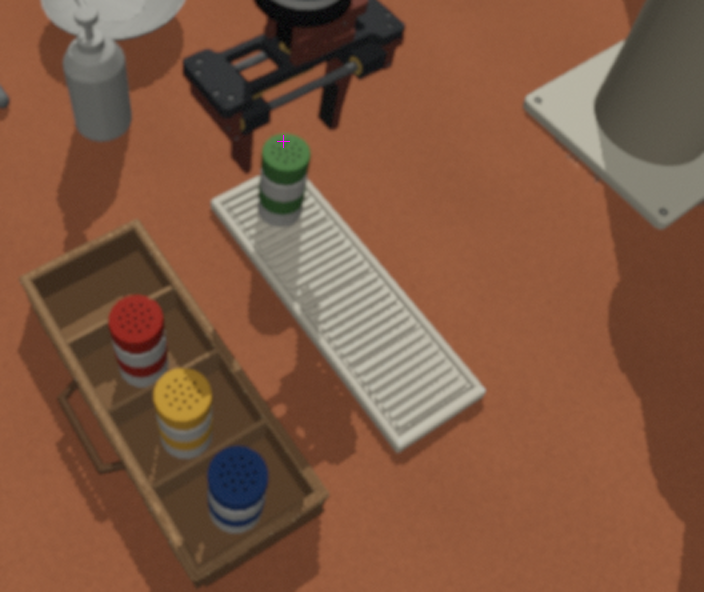

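Red (137,320), yellow (183,397) and blue (238,475) stand upright in the drawer. The jaws are over green, with the marker at (283,141), and the pump is untouched.

```bash
python3 -m handwheel '[[[0,-0.003,0.004],[-5,1,10],1],[[0,0,0],[0,0,14],1],[[0,0,0],[0,0,14],1],[[0,0,0],[0,0,11],1],[[0,0,0],[0,0,6],1],[[0,0,0],[0,0,1],1],[[0,0,0],[0,0,0],1],[[0,0,0],[0,0,0],1],[[0,0,0],[0,0,0],1],[[0,0,0],[0,0,0],1]]'
python3 g.py 443.5 -132 76
```

```text
t: 34.07
ee_pos: [441.5, -132.5, 75.3]
orientation: [3.14, -0.05, 0.001]
ft_force: [-0.3, -0.0, 0.1]
width: 88.0
ee [ 441.5 -132.5   75.3] w 88.0 F [-0.3 -0.   0.1] tool shift [ 2.  -0.6 -0.7] phi -0.032 tilt [ 0.0005 -0.0011]
turn [ 0.0011 -0.0005 -0.002 ]
```

```bash
python3 -m handwheel '[[[0.001,0,-0.002],[2,-0.5,-0.7],1],[[0,0,0],[0,0,0],1],[[0,0,0],[0,0,0],1],[[0,0,0],[0,0,0],0],[[0,0,0],[0,0,0],0],[[0,0,0],[0,0,0],0],[[0,0,0],[0,0,0],0],[[0,0,0],[0,0,0],0],[[0,0,0],[0,0,0],0],[[0,0,0],[0,0,0],0]]'
python3 g.py 647 -142.5 150
```

```text
t: 34.9
ee_pos: [444.8, -132.3, 77.7]
orientation: [3.14, -0.046, 0.006]
ft_force: [0.3, -0.6, -1.5]
width: 46.4
ee [ 444.8 -132.3   77.7] w 46.4 F [ 0.3 -0.6 -1.5] tool shift [202.6   4.3 -71.6] phi -0.0296 tilt [ 0.0037 -0.001 ]
turn [ 0.0009 -0.0037  0.0004]
```

```bash
python3 -m handwheel '[[[0,0,0],[0,0,-10],0],[[0,0,0],[0,0,-15],0],[[0,0,0],[0,0,-20],0],[[0,0,0],[0,0,-20],0],[[0,0,0],[0,0,-8],0],[[0,0.003,0],[15,0,0],0],[[0,0.003,0],[30,0,0],0],[[0,0.002,0],[30,0,0],0],[[0,0.002,0],[30,0,0],0],[[0,0.002,0],[25,0,0],0]]'
python3 g.py 647 -142.5 130
```

```text
t: 35.73
ee_pos: [571.3, -135.0, 156.8]
orientation: [-3.14, 0.05, -0.013]
ft_force: [0.1, 0.5, -1.0]
width: 46.8
ee [ 571.3 -135.   156.8] w 46.8 F [ 0.1  0.5 -1. ] tool shift [75.6  5.2 27.4] phi -0.0316 tilt [0.0086 0.0009]
turn [-0.0011 -0.0085 -0.0016]
```

```bash
python3 -m handwheel '[[[0,-0.005,0],[22,1,3],0],[[0,0,0],[22,1,3],0],[[0,0,0],[22,1,3],0],[[0,0,0],[5,0,3],0],[[0,0,0],[0,0,0],0],[[0,0,0],[0,0,0],0],[[0,0,0],[0,0,0],0],[[0,0,0],[0,0,0],0],[[0,0,0],[0,0,0],0],[[0,0,0],[0,0,0],0]]'
python3 g.py 647 -142.5 66.7
```

```text
t: 36.57
ee_pos: [644.4, -139.5, 143.8]
orientation: [-3.139, 0.048, -0.001]
ft_force: [0.0, -0.8, -1.1]
width: 47.0
ee [ 644.4 -139.5  143.8] w 47.0 F [ 0.  -0.8 -1.1] tool shift [ 2.7  3.1 77.1] phi -0.0308 tilt [0.0005 0.0017]
turn [-0.0017 -0.0004 -0.0008]
```

```bash
python3 -m handwheel '[[[-0.001,0,-0.001],[2,3,8],0],[[0,0,0],[0,0,15],0],[[0,0,0],[0,0,15],0],[[0,0,0],[0,0,15],0],[[0,0,0],[0,0,9],0],[[0,0,0],[0,0,4],0],[[0,0,0],[0,0,2],0],[[0,0,0],[0,0,0],0],[[0,0,0],[0,0,0],0],[[0,0,0],[0,0,0],0]]'
python3 g.py 647 -142.5 66.7
```

```text
t: 37.4
ee_pos: [646.9, -144.4, 74.0]
orientation: [3.14, -0.048, 0.007]
ft_force: [-0.7, -0.0, -1.0]
width: 46.6
ee [ 646.9 -144.4   74. ] w 46.6 F [-0.7 -0.  -1. ] tool shift [ 0.1 -1.9  7.3] phi -0.0303 tilt [ 0.0044 -0.0008]
turn [ 0.0007 -0.0045 -0.0003]
```

```bash
python3 -m handwheel '[[[0.0007,-0.0045,0],[0,-1.7,2],0],[[0,0,0],[0,0,1.5],0],[[0,0,0],[0,0,1.2],0],[[0,0,0],[0,0,1],0],[[0,0,0],[0,0,1],0],[[0,0,0],[0,0,0],0],[[0,0,0],[0,0,0],0],[[0,0,0],[0,0,0],0],[[0,0,0],[0,0,0],0],[[0,0,0],[0,0,0],0]]'
python3 g.py 647 -142.5 66.7
```

```text
t: 38.23
ee_pos: [648.6, -142.8, 69.1]
orientation: [3.14, -0.047, 0.006]
ft_force: [0.5, -0.1, -1.9]
width: 47.1
ee [ 648.6 -142.8   69.1] w 47.1 F [ 0.5 -0.1 -1.9] tool shift [-1.6 -0.2  2.4] phi -0.03 tilt [ 0.0036 -0.0009]
turn [ 0.0008 -0.0036  0.    ]
```

```bash
python3 -m handwheel '[[[0.001,-0.004,0],[0,0,1.2],0],[[0,0,0],[0,0,1],0],[[0,0,0],[0,0,1],0],[[0,0,0],[0,0,0],0],[[0,0,0],[0,0,0],0],[[0,0,0],[0,0,0],0],[[0,0,0],[0,0,0],0],[[0,0,0],[0,0,0],0],[[0,0,0],[0,0,0],0],[[0,0,0],[0,0,0],0]]'
python3 g.py 647 -142.5 66.7
```

```text
t: 39.07
ee_pos: [649.0, -143.0, 66.8]
orientation: [-3.141, 0.047, 0.0]
ft_force: [0.2, -0.3, -0.2]
width: 46.7
ee [ 649.  -143.    66.8] w 46.7 F [ 0.2 -0.3 -0.2] tool shift [-2.  -0.5  0.1] phi -0.0301 tilt [-0.0001  0.0001]
turn [-0.0001  0.0001 -0.0001]
```

Force fell from −1.9 to −0.2 N, so the green tin is seated or within a millimetre of it. I release, lift, then clear the view.

```bash
python3 -m handwheel '[[[0,0,0],[0,0,0.4],0],[[0,0,0],[0,0,0],0.6],[[0,0,0],[0,0,0],0.7],[[0,0,0],[0,0,0],1],[[0,0,0],[0,0,0],1],[[0,0,0],[0,0,-10],1],[[0,0,0],[0,0,-18],1],[[0,0,0],[0,0,-25],1],[[0,0,0],[0,0,-25],1],[[0,0,0],[0,0,-25],1]]'
python3 -m handwheel '[[[0,0,0],[-15,0,-10],1],[[0,0,0],[-35,0,0],1],[[0,0,0],[-35,0,0],1],[[0,0,0],[-35,0,0],1],[[0,0,0],[-35,0,0],1],[[0,0,0],[-35,0,0],1],[[0,0,0],[-15,0,0],1],[[0,0,0],[0,0,0],1],[[0,0,0],[0,0,0],1],[[0,0,0],[0,0,0],1]]'
python3 v.py p9
cat > f.py <<'E'
from b import *
T2={"green":(647,-142.5),"red":(649,-64.5),"yellow":(652,13.5),"blue":(654,91.5)}
for n in ["top","scene"]:
    im=ctrl.get_image(n)
    for q in ["tin_green","tin_red","tin_yellow","tin_blue","soap_pump"]:
        r=ctrl.spot_point(im,q)[:1]
        for x in r: print(n,q,x["score"],w(im,x["position"]).round(1))
E
python3 f.py
```

```text
t: 39.9
ee_pos: [645.3, -142.1, 168.5]
orientation: [-3.139, 0.047, 0.018]
ft_force: [-0.1, 0.3, 0.8]
width: 87.7
t: 40.73
ee_pos: [439.2, -136.6, 193.3]
orientation: [3.138, -0.046, 0.02]
ft_force: [0.4, -0.1, -0.7]
width: 88.1
top (576, 576, 3) [483. 430.]
scene (592, 704, 3) [292.  89.]
top tin_green 0.8 [ 647.3 -142.1    5.7]
top tin_red 0.79 [651.4 -64.8   3. ]
top tin_yellow 0.73 [656.4  13.7   5.1]
top tin_blue 0.93 [655.2  92.4   5.9]
scene tin_green 0.73 [ 648.6 -141.8    6.7]
scene tin_red 0.78 [652.2 -65.7   2.4]
scene tin_yellow 0.63 [650.8  16.4   0.8]
scene tin_blue 0.78 [653.   91.3   4.2]
scene soap_pump 0.93 [ 525.8 -354.5   -1.9]
```

View pics/p9_top.png

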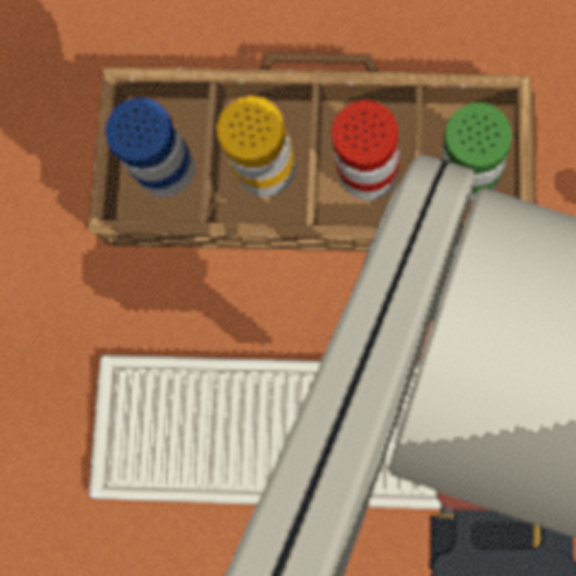

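View pics/p9_scene.png

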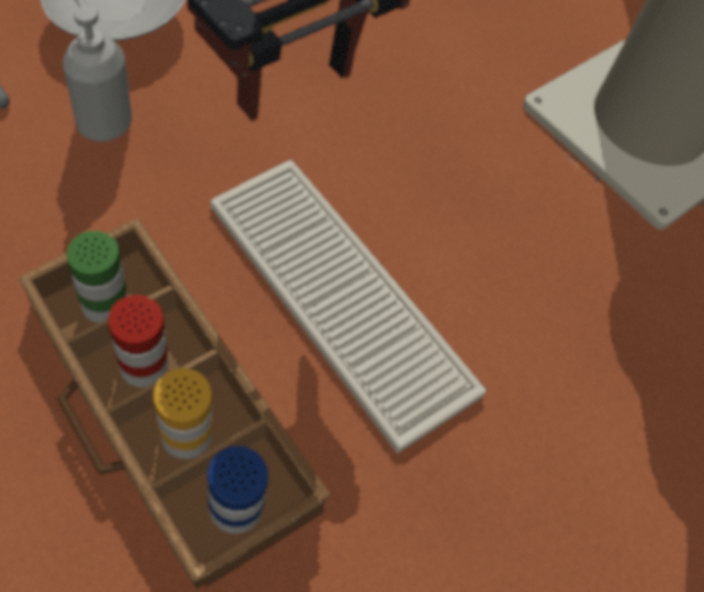

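All four stand upright, one per bay: green (95,252), red (137,320), yellow (183,397) and blue (238,475) in the scene view, counted from the sink. The networks agree with the bay centres to within about 3 mm, and the pump has not moved. I hand in.

```bash
python3 -c "
from workcell import ctrl
o=ctrl.get_obs();print(o['t'],o['width'],abs(o['qvel']).max() if hasattr(o['qvel'],'max') else o['qvel'])
print(ctrl.close_job())"
```

```text
41.4333 87.62566474372329 0.0015762988114389777
the job is handed in; nothing more can be done
None
```

All four tins are in the drawer in tray order: green in the bay nearest the sink, then red, yellow and blue. Each was lowered until the wrist force showed it touching the floor or within about a millimetre of it, then released. The job was handed in at 41 s of the 109 s allowed.

**Last checks:**
- **Position:** Both camera views show the tins upright. The networks place them within about 3 mm of the bay centres along the row and about 5 mm across it.
- **Soap pump:** The last reading was (526, −355) mm, against about (530, −355) at the start, which is within the networks' error.
- **Robot:** The gripper was open, clear of everything and at rest.

**Disagreement:** The two cameras differed by about 5 mm along the row in absolute position. I used their average. Measured against the drawer, both put the blue tin at +117.7 mm, where 117 mm was intended. I made that two-camera check against the drawer only for blue; the others rest on the network readings and the pictures.

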